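Rack the cooled marmalade in filling order

ROBOT

A 6-joint arm with a two-finger parallel gripper is mounted at the origin on the work surface. World frame = base frame: x ahead of the robot, y to its left, z up, the work surface at z = 0. Lengths are in m, angles in degrees, forces in N, time in s.
With the tool pointing down it reaches from about 0.4 to 0.825 m from the base axis. Payload 7 kg.
Tool frame: the origin (TCP) lies on the centre line of the jaws, within the pads' length; the fingertips stand 19 mm ahead of it and the grasp point (between the pads) is the TCP (r.tip_extent is the distance from the TCP to the fingertips, in m); z points along the fingers, y is the line along which they close (so a half turn about z gives the same grasp; the last joint's range is limited). The gripper opens to 88 mm and grips with 3 to 60 N. Pads are 19 mm wide; open, the fingers measure 130 mm over their backs; the gripper's body (78 mm by 193 mm) begins 47 mm behind the grasp point.
Start: joints at [85.376, 20.546, 0.682, 0, -70.136, -16.507], TCP at [0.243, 0.63, 0.22] pointing down, gripper open.
Joint ranges: [-176.03, 176.03], [-82.01, 121.73], [-58.28, 71.71], [-173.87, 95.51], [-174.79, -0.11], [-173.66, 173.66]. Speed limits (degrees/s): [136.94, 136.94, 172.46, 180, 180, 180].

INTERFACE

Orientations are given as [roll, pitch, yaw] about the fixed x, y, z axes, in that order (R = Rz(yaw) Ry(pitch) Rx(roll)).
In Python, from plant import r gives the robot as it stands. The module is installed in compiled form; this text tells all that it offers.
- The arm moves only by the tool jog_arm, never from a script. Its argument "deltas" is a list that holds one entry, the list of rows, each a list of 5 numbers: the opening, from -1 (shut) to 1 (fully open), then the shift along the world's x, y, z in cm, then the turn about the world's z in rad. In form: [[[claw, dx, dy, dz, turn], ...]]. A call has 1 to 8 rows; each row shifts and turns the commanded pose from where the row before left it; what a row does not reach is not made up. A row lasts 1/8 s, in which the tool goes at most 62.5 mm and 10.7 degrees, less where a joint would pass 70% of its speed; a pose out of reach is approached as far as the arm can. A call with a gripper value outside its range is refused whole. The fingers move at their own pace and stop on an object; "force" is the grip in N (left out, the last holds). Time passes only in rows, so rows that do not move let the fingers close. It gives the time, the measured TCP pose, the force, the opening and the grip force at its end, in the units of the state.
- r.get_state(): the state, without advancing time (a new reading comes with each control period).
- r.capture(name): name is "scene" or "top"; returns the picture (384x512x3 uint8, blue, green, red); there is no depth.
- r.camera_info(name): a dict with "fx", "fy", "cx", "cy" (pixels), "k1" (the pictures are not rectified: a ray, as slopes to the right and down, at radius r is drawn at 1 + k1 r^2 times it, then the intrinsics apply), "view" (4x4, takes a point from world to camera coordinates). Camera axes: x right, y up, looking along -z (the intrinsics and any distortion apply to the point x, -y, -z); pixel columns grow to the right and rows downward; lengths in m; the calibration is good to about 2 mm. A picture is of the moment at which its call begins. camera_info takes no time and is no camera call.
- r.close_job(): hands the job in; it is judged then, once.
The state is a dict: "time_s": time; "joints": joint angles; "qd": joint speeds; "joint_torque": joint torques, N m; "tcp_pos": TCP position; "eef_rot": TCP orientation; "contact_force": force on the tool from outside, world axes, zero at the start; "moment": the same for the moment, N m; "gripper_width": finger opening in m; "gripper_force": force on a finger pad.
Only numpy, scipy, OpenCV 4.12 (cv2) and the standard library are available. Lean on these libraries where they do the work, as an engineer would, in place of code of your own. Each camera call takes 0.05 s, during which the arm holds its last target. There are 200 camera calls.

TASK

Four filled marmalade jars stand on the cork mats of the bamboo cooling board, in the order in which they were filled. Move them into the wooden carrying rack, one jar to a cell, keeping the same order from left to right as the robot sees it, so that the labels can go on in that order. Handle them as full glass jars: set each one down gently on the floor of its cell, never drop it or let it fall over, and leave all four standing upright.

Things in the scene. Friction and masses are not known exactly. Their poses are not given: they have to be found in the camera images.
- jar_tall: the tall slim round jar: straight sides 50 mm across, 112 mm high, its lid (top 14 mm) 52 mm across, about 0.33 kg. Orange marmalade, plain ribbed steel lid. Origin at the centre of its underside, z up. Stands upright on its mat, turned up to 20 degrees to the row.
- jar_squat: the low wide round jar: straight sides 64 mm across, 76 mm high, its lid (top 14 mm) 66 mm across, about 0.38 kg. Orange marmalade, plain ribbed steel lid. Origin at the centre of its underside, z up. Stands upright on its mat, turned up to 20 degrees to the row.
- jar_square: the square jar: flat sides 54 mm by 54 mm up to 70 mm, then a narrower neck and lid 47 mm across, 90 mm high in all, about 0.34 kg; its flat sides face its own x and y axes. Orange marmalade, plain ribbed steel lid. Origin at the centre of its underside, z up. Stands upright on its mat, turned up to 20 degrees to the row.
- jar_hex: the six-sided jar: 56 mm across flats up to 80 mm, then a narrower neck and lid 49 mm across, 100 mm high in all, about 0.36 kg; one pair of flat sides faces its own +y and -y, the others 60 degrees round. Orange marmalade, plain ribbed steel lid. Origin at the centre of its underside, z up. Stands upright on its mat, turned up to 20 degrees to the row.
- mat_tall: the round cork mat, 80 mm across and 6 mm thick, on which the tall slim jar stands at the start. The four mats are alike, fixed on the board and stay behind, so they keep the starting order. Origin at the centre of its underside; its top is 22 mm above the worktop.
- mat_squat: the round cork mat, 80 mm across and 6 mm thick, on which the low wide jar stands at the start. The four mats are alike, fixed on the board and stay behind, so they keep the starting order. Origin at the centre of its underside; its top is 22 mm above the worktop.
- mat_square: the round cork mat, 80 mm across and 6 mm thick, on which the square jar stands at the start. The four mats are alike, fixed on the board and stay behind, so they keep the starting order. Origin at the centre of its underside; its top is 22 mm above the worktop.
- mat_hex: the round cork mat, 80 mm across and 6 mm thick, on which the six-sided jar stands at the start. The four mats are alike, fixed on the board and stay behind, so they keep the starting order. Origin at the centre of its underside; its top is 22 mm above the worktop.
- board: the bamboo cooling board, fixed, 104 by 364 mm, 16 mm thick; the four mats lie in a row along its y axis, centres at y = +129, +43, -43, -129 mm. Origin at the centre of its underside; +y is its left end as the robot sees it (turned by at most 15 degrees). It lies left or right of the robot's middle, the rack on the other side.
- rack: empty brown wooden carrying rack, fixed, 96 by 358 mm; four cells in a row along y, centres at x = 0, y = +129, +43, -43, -129 mm, each 80 by 80 mm inside. Heights above the worktop: floor 12 mm, rails and dividers 34 mm, carrying bar and posts at each short end 70 mm. Origin at the centre of its underside; +y is its left end as the robot sees it (turned at most 15 degrees).
Not all that is in view belongs to the job. What is shaped like the jar_squat but black, green or yellow is not meant.

How it is judged:
By the outcome, as a careful person would: the job done as asked, in the order asked, and still so for the second after the job is handed in, with the robot touching nothing.
It also fails if it takes over 106 s, if anything falls off the work surface, if the arm or the gripper's body presses on something with over 40 N, if the wrist force passes 120 N, or if a joint passes its speed limit or range.

## Working session

There is one attempt and no reset: what is moved stays moved. The work goes in short steps, Python scripts to look and compute and a tool call to move; the robot and the scene stay as the last step left them, time stands still between calls to the robot, and variables do not carry over. Pictures are saved under pics/ and viewed, at most 14 in all, crops included, and the job is handed in when it is done.

Besides the shell and the picture viewer there is one more tool, called as a command line: name --argument value ..., lists and objects as JSON in quotes. jog_arm: Moves the arm, as the interface text tells. Its arguments: {"type":"object","properties":{"deltas":{"type":"array"},"force":{"type":"number"}},"required":["deltas"]}

```bash
mkdir -p pics; cat > h.py <<'E'
import numpy as np, cv2
from plant import r
def ray(cam,u,v):
    c=r.camera_info(cam); K=np.array([[c['fx'],0,c['cx']],[0,c['fy'],c['cy']],[0,0,1.]])
    p=cv2.undistortPoints(np.array([[[u,v]]],float),K,np.array([c['k1'],0,0,0.]),None,None,None,(3,50,1e-10)) if 0 else cv2.undistortPoints(np.array([[[u,v]]],float),K,np.array([c['k1'],0,0,0.]))
    x,y=p[0,0]; V=np.array(c['view']); R=V[:3,:3]
    return -R.T@V[:3,3], R.T@np.array([x,-y,-1])
def onplane(cam,u,v,z):
    o,d=ray(cam,u,v); return o+d*(z-o[2])/d[2]
def proj(cam,P):
    c=r.camera_info(cam); K=np.array([[c['fx'],0,c['cx']],[0,c['fy'],c['cy']],[0,0,1.]]); V=np.array(c['view'])
    q=np.atleast_2d(P)@V[:3,:3].T+V[:3,3]; q=q*[1,-1,-1]
    return cv2.projectPoints(q,np.zeros(3),np.zeros(3),K,np.array([c['k1'],0,0,0.]))[0][:,0]
E
python3 - <<'E'
from h import *
for n in('scene','top'):
    cv2.imwrite(f'pics/{n}0.png',r.capture(n)); o,d=ray(n,256,192); print(n,o,d,r.camera_info(n)['k1'])
s=r.get_state();print(s)
E
```

```text
scene [1.73392497 0.33950119 0.93491319] [-0.79201001 -0.20462564 -0.57524592] -0.11956873330544006
top [0.27816818 0.03340911 1.32974012] [ 0.18267971  0.01886831 -0.98302535] -0.02153138433160492
{'time_s': 0.1, 'joints': array([ 8.53768643e+01,  2.05870834e+01,  6.40294813e-01, -1.62492543e-02,
       -7.01343122e+01, -1.65078502e+01]), 'qd': array([ 0.0572069 , -0.01622097,  0.18278144, -0.03564824,  0.06779206,
        0.02064573]), 'joint_torque': array([-9.48282577e-04, -5.84162843e+01,  2.93753046e+01,  7.01555818e+00,
        1.01551219e-02, -5.43143301e-05]), 'tcp_pos': array([0.24320395, 0.62921102, 0.2190335 ]), 'eef_rot': array([ 1.79917901e+02, -8.39987183e-03, -2.11365124e+01]), 'contact_force': array([ 0.29211344,  0.33543354, -0.19725024]), 'moment': array([ 0.03155444, -0.00262661, -0.01063886]), 'gripper_force': 0.0, 'gripper_width': 0.08774720718149319}
```

View pics/scene0.png

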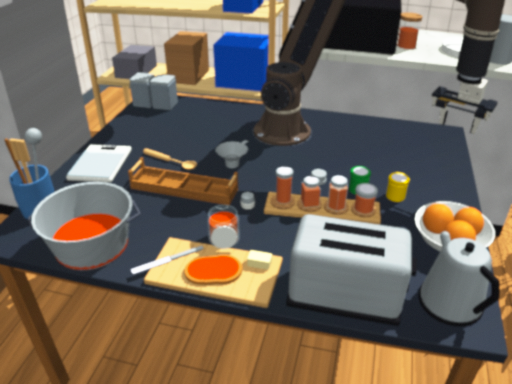

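View pics/top0.png

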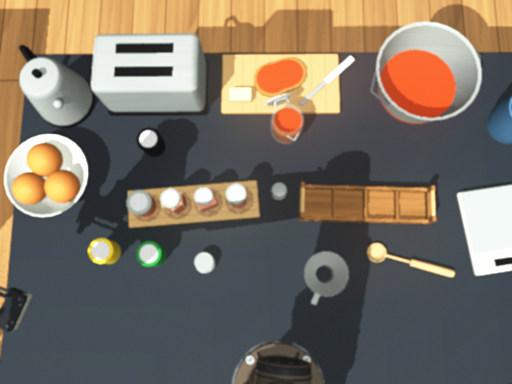

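The scene picture shows the board with four jars: tall at (285,185), then (311,190), (338,193) and the wide one at (365,198). The rack is at (184,182). In the top picture the lids are at (141,204), (172,200), (205,197) and (236,194), and the rack is at (368,203).

Could be taken for jars (top view):
- black at (149,139)
- yellow at (103,251)
- green at (150,253)
- white-lidded at (204,262)
- jug or glass at (287,121)
- small pot at (279,190)

None of these stand on mats on the board. The four on the board are the ones to move.

```bash
python3 - <<'E'
from h import *
a=cv2.imread('pics/scene0.png')[155:225,255:395]; b=cv2.imread('pics/top0.png')[165:240,115:265]
a=cv2.resize(a,(700,350),interpolation=cv2.INTER_CUBIC); b=cv2.resize(b,(500,250),interpolation=cv2.INTER_CUBIC)
o=np.zeros((600,700,3),np.uint8);o[:350]=a;o[350:,:500]=b;cv2.imwrite('pics/crop1.png',o)
c=cv2.imread('pics/top0.png')[170:235,285:450];cv2.imwrite('pics/crop2.png',cv2.resize(c,None,fx=4.8,fy=4.8,interpolation=cv2.INTER_CUBIC))
E
```

```text
(no output)
```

View pics/crop1.png

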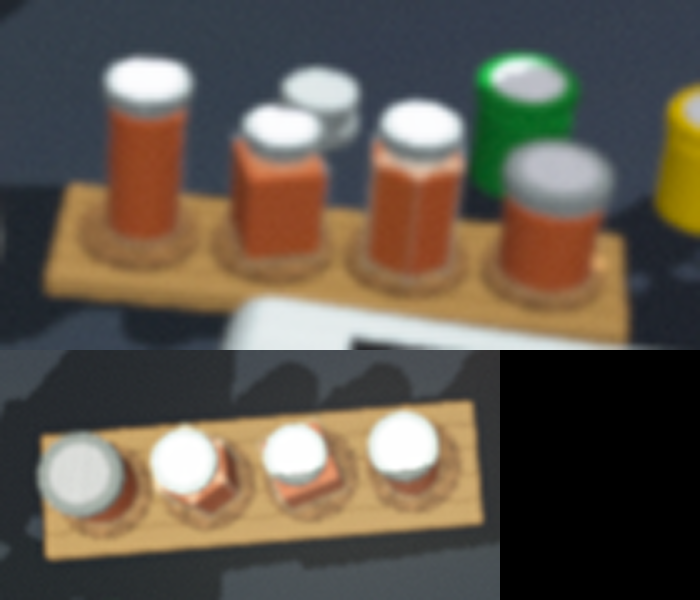

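View pics/crop2.png

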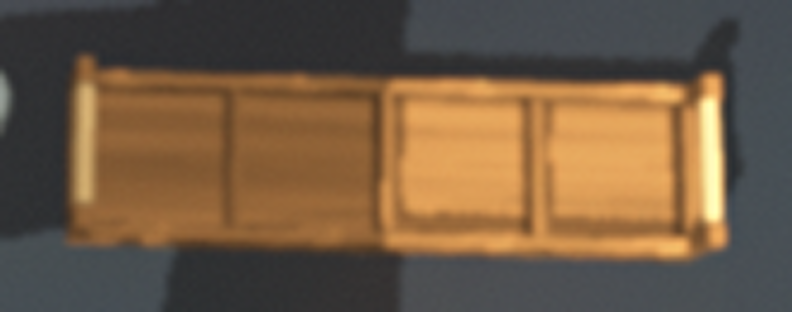

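The crop confirms the order from left to right as the robot sees it: squat (x≈80 in the lower panel), hex (185), square (295), tall (403). The rack has four empty cells, with dividers at crop x≈230, 385 and 540.

```bash
python3 - <<'E'
from h import *
t=cv2.imread('pics/top0.png'); hsv=cv2.cvtColor(t,cv2.COLOR_BGR2HSV)
def rect(m,z,name):
    m=cv2.morphologyEx(m,cv2.MORPH_CLOSE,np.ones((5,5)))
    c=max(cv2.findContours(m,0,1)[0],key=cv2.contourArea)
    P=np.array([onplane('top',*p[0],z)[:2] for p in c],np.float32)
    R=cv2.minAreaRect(P); print(name,R, cv2.boundingRect(c)); return R
m=np.zeros(t.shape[:2],np.uint8)
warm=cv2.inRange(hsv,(5,60,60),(30,255,255))
a=m.copy();a[170:240,118:268]=warm[170:240,118:268]; rect(a,.016,'board')
a=m.copy();a[175:235,290:445]=warm[175:235,290:445]; rect(a,.034,'rack')
# rack posts / dividers (by eye in crop2) 
f=lambda x,y,z:onplane('top',285+(x+.5)/4.8-.5,170+(y+.5)/4.8-.5,z).round(4)
for p in [(230,92,.034),(230,225,.034),(388,95,.034),(388,230,.034),(540,95,.034),(540,225,.034),(85,68,.07),(78,220,.07),(710,90,.07),(708,228,.07)]: print(p,f(*p))
grey=cv2.inRange(hsv,(0,0,110),(180,45,255))
a=m.copy();a[175:225,122:262]=grey[175:225,122:262]
for c in cv2.findContours(a,0,1)[0]:
    if cv2.contourArea(c)>150:
        (u,v),rd=cv2.minEnclosingCircle(c); b=cv2.boundingRect(c)
        i=int(np.argmin(abs(np.array([141,172,205,236])-u))); z=.022+[.076,.1,.09,.112][i]
        M=cv2.moments(c);uc,vc=M['m10']/M['m00'],M['m01']/M['m00']
        P=onplane('top',uc,vc,z); Q=onplane('top',uc+rd,vc,z)
        print(['squat','hex','square','tall'][i],(u,v),rd,b,P.round(4),'diam',2*np.linalg.norm(Q-P), onplane('top',b[0]+b[2]/2-.5,b[1]+b[3]/2-.5,z).round(4))
E
```

```text
board ((0.4899960458278656, 0.23438692092895508), (0.10988466441631317, 0.36820799112319946), 4.824779987335205) (127, 180, 134, 49)
rack ((0.4896194338798523, -0.2447681427001953), (0.37638553977012634, 0.11217368394136429), 88.64525604248047) (298, 181, 139, 44)
(230, 92, 0.034) [ 0.528  -0.1517  0.034 ]
(230, 225, 0.034) [ 0.4513 -0.1498  0.034 ]
(388, 95, 0.034) [ 0.5262 -0.2418  0.034 ]
(388, 230, 0.034) [ 0.4485 -0.239   0.034 ]
(540, 95, 0.034) [ 0.5262 -0.3286  0.034 ]
(540, 225, 0.034) [ 0.4514 -0.325   0.034 ]
(85, 68, 0.07) [ 0.5347 -0.0662  0.07  ]
(78, 220, 0.07) [ 0.4493 -0.0612  0.07  ]
(710, 90, 0.07) [ 0.5222 -0.4131  0.07  ]
(708, 228, 0.07) [ 0.4449 -0.4073  0.07  ]
squat (138.61289978027344, 201.64515686035156) 12.912397384643555 (126, 190, 26, 25) [0.4806 0.3634 0.098 ] diam 0.06785710928052502 [0.4805 0.364  0.098 ]
hex (169.64285278320312, 197.64285278320312) 9.941252708435059 (160, 188, 20, 20) [0.4874 0.2774 0.122 ] diam 0.0511290759633792 [0.4883 0.2782 0.122 ]
square (203.08139038085938, 195.7093048095703) 9.659320831298828 (194, 187, 19, 18) [0.4948 0.1936 0.112 ] diam 0.04996841548217102 [0.4953 0.1936 0.112 ]
tall (235.53012084960938, 193.3674774169922) 10.59649658203125 (226, 183, 21, 21) [0.4968 0.1079 0.134 ] diam 0.053731239028692715 [0.4978 0.107  0.134 ]
```

```bash
python3 - <<'E'
from h import *
s=cv2.imread('pics/scene0.png'); t=cv2.imread('pics/top0.png')
for i in range(0,1):
  A=[cv2.resize(x,(400,300),interpolation=cv2.INTER_CUBIC) for x in (s[173:212,299:351],s[173:212,299:351],t[180:216,156:204],t[180:216,184:232])]
A[0]=cv2.resize(s[172:214,322:378-0][:, :56],(400,300),interpolation=cv2.INTER_CUBIC); A[1]=cv2.resize(s[172:214,294:350-20+20],(400,300),interpolation=cv2.INTER_CUBIC)
cv2.imwrite('pics/crop3.png',np.vstack([np.hstack(A[:2]),np.hstack(A[2:])]))
# cross-check lids in scene
for n,P in dict(squat=(.4806,.3637,.098),hex=(.488,.2778,.122),square=(.495,.1936,.112),tall=(.4973,.1075,.134)).items(): print(n,proj('scene',np.array(P)))
c=np.array([.4885,-.2385]);ca,sa=np.cos(np.radians(-1.5)),np.sin(np.radians(-1.5))
pts=[(x,y,z) for x,y,z in [(.048,.179,.034),(.048,-.179,.034),(-.048,-.179,.034),(-.048,.179,.034),(.048,.179,.07),(.048,-.179,.07),(-.048,-.179,.07),(-.048,.179,.07)]]
W=np.array([(c[0]+ca*x-sa*y,c[1]+sa*x+ca*y,z) for x,y,z in pts])
out=[]
for cam,im,(u,v,w,h) in (('scene',s,(115,140,135,70)),('top',t,(285,170,165,65))):
    k=5; I=cv2.resize(im[v:v+h,u:u+w],None,fx=k,fy=k,interpolation=cv2.INTER_CUBIC)
    for j,p in enumerate(proj(cam,W)): cv2.circle(I,tuple(int(q) for q in ((p-[u,v])*k+k/2)),3,(0,255,0) if j<4 else (255,0,0),-1)
    out.append(cv2.resize(I,(700,int(700*h/w))))
cv2.imwrite('pics/crop4.png',np.vstack(out)[:600])
E
```

```text
squat [[365.65860361 188.49784822]]
hex [[338.32559814 179.43579525]]
square [[310.57513476 179.60691048]]
tall [[283.35133318 170.26807469]]
```

View pics/crop3.png

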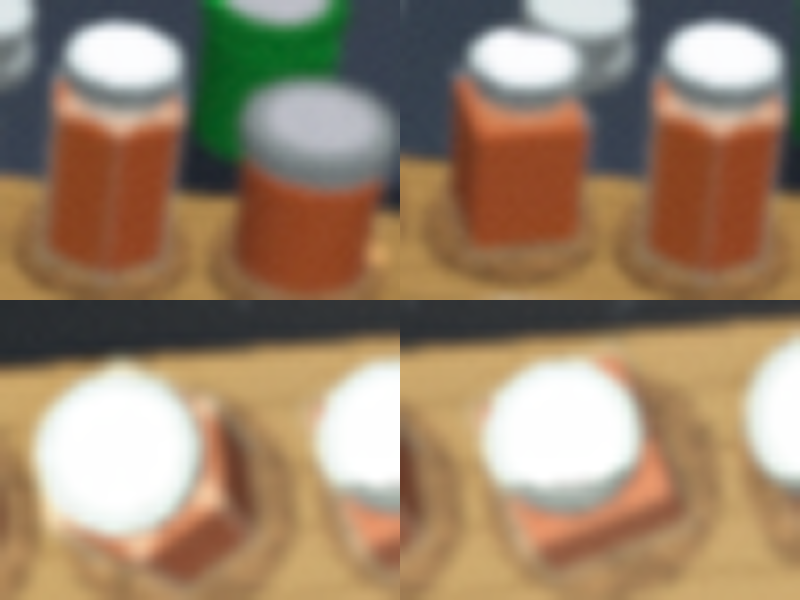

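View pics/crop4.png

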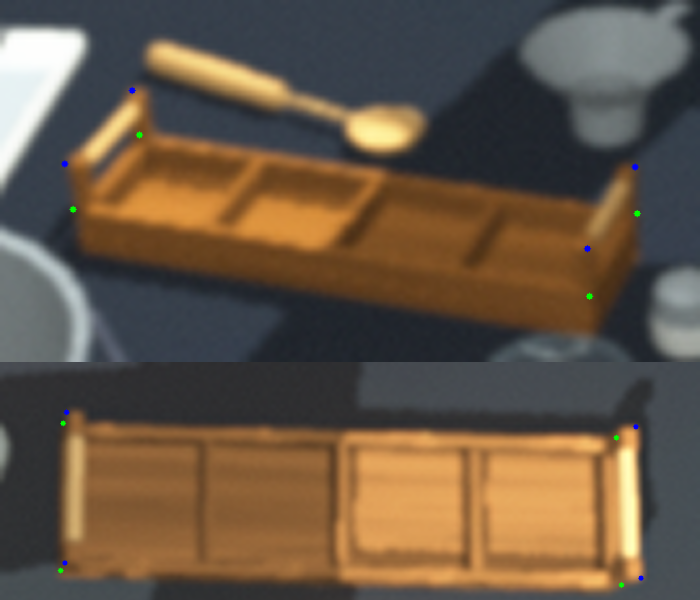

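Findings:
- **Rack:** the projected corners of the rack pose (0.4885, -0.2385, yaw -1.5°) land on its posts in both views, within about 2 mm.
- **Square jar:** its edges at (545,555)-(680,500) in the lower-right panel give a world yaw of about 21.5°.
- **Hex jar:** its flats at (150,555)-(212,493) give normals of about -17°, 43° and 103°.

Lid diameters and the 86 mm spacing match the description. I'll start with the tall jar.

jog_arm --deltas '[[[1, 2, -4, 0, -0.09], [1, 2, -4, 0, -0.09], [1, 2, -4, 0, -0.09], [1, 2, -4, 0, -0.09], [1, 2, -4, 0, -0.09], [1, 2, -4, 0, -0.09], [1, 2, -4, 0, -0.09], [1, 2, -4, 0, -0.09]]]' --force 20

```text
time_s: 1.1
tcp_pos: [0.4036, 0.3081, 0.2197]
eef_rot: [180.0, -0.0, -62.5]
contact_force: [0.1, 0.2, 0.6]
gripper_width: 0.0875
gripper_force: 0.0
```

jog_arm --deltas '[[[1, 1.9, -4, 0, -0.08], [1, 1.9, -4, 0, -0.08], [1, 1.9, -4, 0, -0.08], [1, 1.9, -4, 0, -0.08], [1, 1.9, -4, 0, -0.08], [1, 0, 0, 0, 0], [1, 0, 0, 0, 0]]]'

```text
time_s: 1.98
tcp_pos: [0.4982, 0.1094, 0.2196]
eef_rot: [180.0, -0.0, -85.3]
contact_force: [0.3, 0.5, -0.2]
gripper_width: 0.0876
gripper_force: 0.0
```

```bash
python3 - <<'E'
from h import *
t=r.capture('top'); s=r.capture('scene'); print(r.get_state()['tcp_pos'],r.get_state()['eef_rot'])
k=lambda i,u,v,w,h:cv2.resize(i[v:v+h,u:u+w],(600,300),interpolation=cv2.INTER_CUBIC)
cv2.imwrite('pics/a.png',np.vstack([k(t,180,150,120,60),k(s,240,140,100,50)]))
E
```

```text
[0.49805354 0.11017446 0.21977381] [ 1.79992044e+02  3.73148678e-03 -8.52364288e+01]
```

View pics/a.png

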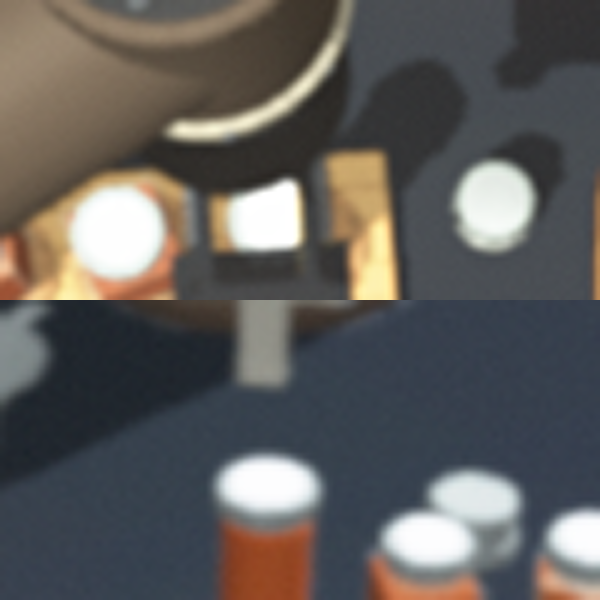

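The gripper is centred over the tall jar: the finger is at crop x≈263 and the lid at 268. Only one finger shows from the front, so the jaws close along x.

jog_arm --deltas '[[[1, 0, -0.2, -2.5, 0], [1, 0, 0, -3, 0], [1, 0, 0, -3, 0], [1, 0, 0, -2, 0], [1, 0, 0, -1.2, 0], [1, 0, 0, -0.6, 0], [1, 0, 0, 0, 0]]]'

```text
time_s: 2.95
tcp_pos: [0.4984, 0.1079, 0.097]
eef_rot: [-180.0, -0.0, -85.3]
contact_force: [0.4, -0.2, 1.1]
gripper_width: 0.0875
gripper_force: 0.0
```

jog_arm --deltas '[[[0.4, 0, 0, 0, 0], [0.2, 0, 0, 0, 0], [0, 0, 0, 0, 0], [-0.3, 0, 0, 0, 0], [-1, 0, 0, 0, 0], [-1, 0, 0, 0, 0], [-1, 0, 0, 0, 0], [-1, 0, 0, 0, 0]]]' --force 20

```text
time_s: 3.95
tcp_pos: [0.4983, 0.1076, 0.097]
eef_rot: [180.0, -0.0, -85.3]
contact_force: [-2.5, -0.5, 3.6]
gripper_width: 0.0513
gripper_force: 20.0
```

jog_arm --deltas '[[[-1, 0, 0, 0.3, 0], [-1, 0, 0, 1, 0], [-1, 0, 0, 2, 0], [-1, 0, 0, 3, 0], [-1, 0, 0, 3, 0], [-1, 0, 0, 1.5, 0], [-1, 0, 0, 0.5, 0], [-1, 0, 0, 0, 0]]]' --force 30

```text
time_s: 4.95
tcp_pos: [0.498, 0.1075, 0.2093]
eef_rot: [180.0, -0.0, -85.3]
contact_force: [-1.0, 0.4, -1.9]
gripper_width: 0.051
gripper_force: 30.0
```

jog_arm --deltas '[[[-1, 0, -1.5, 0, 0], [-1, -0.1, -3, 0, -0.02], [-1, -0.2, -4, 0, -0.02], [-1, -0.2, -4, 0, -0.02], [-1, -0.2, -4, 0, -0.02], [-1, -0.2, -4, 0, -0.02], [-1, -0.2, -4, 0, -0.01], [-1, -0.2, -4, 0, 0]]]'

```text
time_s: 5.95
tcp_pos: [0.4843, -0.1793, 0.209]
eef_rot: [179.9, 0.0, -91.6]
contact_force: [0.4, -0.8, -2.3]
gripper_width: 0.0515
gripper_force: 30.0
```

jog_arm --deltas '[[[-1, 0, -4, 0, 0], [-1, 0, -4, 0, 0], [-1, 0, -4, 0, 0], [-1, 0, -3.5, 0, 0], [-1, 0, -2, 0, 0], [-1, 0, -1, 0, 0], [-1, 0, -0.5, 0, 0], [-1, 0, 0, 0, 0]]]'

```text
time_s: 6.95
tcp_pos: [0.4854, -0.367, 0.2098]
eef_rot: [180.0, 0.0, -91.6]
contact_force: [-0.4, -0.1, -2.3]
gripper_width: 0.0511
gripper_force: 30.0
```

jog_arm --deltas '[[[-1, 0, 0, -2, 0], [-1, 0, 0, -3, 0], [-1, 0, 0, -2, 0], [-1, 0, 0, 0, 0], [-1, 0, 0, 0, 0]]]'

```text
time_s: 7.58
tcp_pos: [0.4861, -0.3673, 0.141]
eef_rot: [-179.9, -0.0, -91.5]
contact_force: [0.5, 0.0, -2.0]
gripper_width: 0.0511
gripper_force: 30.0
```

```bash
python3 - <<'E'
from h import *
t=r.capture('top'); s=r.capture('scene'); print(r.get_state()['tcp_pos'])
k=lambda i,u,v,w,h:cv2.resize(i[v:v+h,u:u+w],(600,300),interpolation=cv2.INTER_CUBIC)
cv2.imwrite('pics/b.png',np.vstack([k(t,330,160,120,60),k(s,110,140,120,60)]))
E
```

```text
[ 0.48618951 -0.36753315  0.14126588]
```

View pics/b.png

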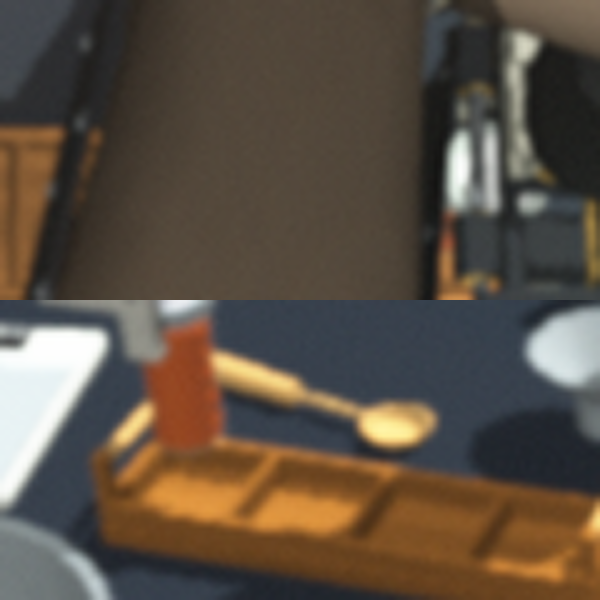

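The tall jar hangs above the right-hand cell, with its base at crop (190,440) and the cell centre below at about (195,490). Lowering it gently.

jog_arm --deltas '[[[-1, 0, 0, -1.5, 0], [-1, 0, 0, -1.5, 0], [-1, 0, 0, -1, 0], [-1, 0, 0, -0.6, 0], [-1, 0, 0, -0.3, 0], [-1, 0, 0, -0.2, 0], [-1, 0, 0, -0.1, 0], [-1, 0, 0, 0, 0]]]'

```text
time_s: 8.68
tcp_pos: [0.4855, -0.3675, 0.0881]
eef_rot: [-180.0, -0.0, -91.6]
contact_force: [0.2, 0.3, -2.4]
gripper_width: 0.0513
gripper_force: 30.0
```

jog_arm --deltas '[[[-1, 0, 0, -0.1, 0], [-1, 0, 0, 0, 0]]]'

```text
time_s: 8.93
tcp_pos: [0.4855, -0.3675, 0.087]
eef_rot: [-180.0, -0.0, -91.6]
contact_force: [-0.0, 0.7, -1.6]
gripper_width: 0.0513
gripper_force: 30.0
```

jog_arm --deltas '[[[-1, 0, 0, -0.1, 0], [-1, 0, 0, 0, 0]]]'

```text
time_s: 9.18
tcp_pos: [0.4856, -0.3679, 0.087]
eef_rot: [-180.0, -0.1, -91.6]
contact_force: [-2.6, 0.3, 4.6]
gripper_width: 0.0512
gripper_force: 30.0
```

jog_arm --deltas '[[[0.35, 0, 0, 0, 0], [0.5, 0, 0, 0, 0], [0.7, 0, 0, 0, 0], [1, 0, 0, 0, 0], [1, 0, 0, 0, 0], [1, 0, 0, 1, 0], [1, 0, 0, 2.5, 0], [1, 0, 0, 4, 0]]]'

```text
time_s: 10.18
tcp_pos: [0.4846, -0.3671, 0.1612]
eef_rot: [179.9, 0.0, -91.6]
contact_force: [-0.2, -1.1, 0.5]
gripper_width: 0.0878
gripper_force: 0.0
```

jog_arm --deltas '[[[1, 0, 0, 4, 0], [1, 0, 2, 1, 0], [1, 0, 4, 0, 0.03], [1, 0.1, 5, 0, 0.03], [1, 0.1, 5, 0, 0.03], [1, 0.1, 5, 0, 0.03], [1, 0.1, 5, 0, 0.03], [1, 0.1, 5, 0, 0.03]]]'

```text
time_s: 11.18
tcp_pos: [0.4896, -0.0555, 0.211]
eef_rot: [-180.0, 0.0, -81.2]
contact_force: [1.4, -0.6, -0.3]
gripper_width: 0.0876
gripper_force: 0.0
```

jog_arm --deltas '[[[1, 0.1, 5, 0, 0.04], [1, 0.1, 5, 0, 0.04], [1, 0.1, 5, 0, 0.04], [1, 0.1, 5, 0, 0.04], [1, 0.1, 3, 0, 0.04], [1, 0.1, 1.5, 0, 0.02], [1, 0, 0.6, 0, 0], [1, 0, 0, 0, 0]]]'

```text
time_s: 12.18
tcp_pos: [0.4961, 0.1931, 0.2108]
eef_rot: [180.0, -0.0, -68.7]
contact_force: [0.1, 0.2, 0.2]
gripper_width: 0.088
gripper_force: 0.0
```

jog_arm --deltas '[[[1, 0, 0, -3, 0], [1, 0, 0, -3.5, 0], [1, 0, 0, -3.4, 0], [1, 0, 0, -2, 0], [1, 0, 0, -1.2, 0], [1, 0, 0, -0.8, 0], [1, 0, 0, 0, 0]]]'

```text
time_s: 13.05
tcp_pos: [0.4964, 0.1933, 0.0719]
eef_rot: [180.0, -0.0, -68.7]
contact_force: [-0.4, 0.3, 0.1]
gripper_width: 0.0874
gripper_force: 0.0
```

jog_arm --deltas '[[[0.5, 0, 0, 0, 0], [0.35, 0, 0, 0, 0], [0.2, 0, 0, 0, 0], [0, 0, 0, 0, 0], [-1, 0, 0, 0, 0], [-1, 0, 0, 0, 0], [-1, 0, 0, 0, 0], [-1, 0, 0, 0, 0]]]' --force 20

```text
time_s: 14.05
tcp_pos: [0.4957, 0.1932, 0.0719]
eef_rot: [179.9, -0.0, -68.7]
contact_force: [-4.7, -2.0, 5.1]
gripper_width: 0.054
gripper_force: 20.0
```

The opening is 54.0 mm, so the flats are gripped squarely.

jog_arm --deltas '[[[-1, 0, 0, 0.3, 0], [-1, 0, 0, 1, 0], [-1, 0, 0, 2, 0], [-1, 0, 0, 3.5, 0], [-1, 0, 0, 3.5, 0], [-1, 0, 0, 2.5, 0], [-1, 0, 0, 1, 0], [-1, 0, 0, 0, 0]]]' --force 30

```text
time_s: 15.05
tcp_pos: [0.4964, 0.1937, 0.2101]
eef_rot: [-180.0, 0.0, -68.7]
contact_force: [0.7, -1.1, -3.9]
gripper_width: 0.0537
gripper_force: 29.9
```

jog_arm --deltas '[[[-1, 0, -1.5, 0, 0], [-1, -0.1, -3, 0, -0.05], [-1, -0.1, -4, 0, -0.05], [-1, -0.1, -4, 0, -0.05], [-1, -0.2, -4, 0, -0.05], [-1, -0.2, -4, 0, -0.05], [-1, -0.1, -4, 0, -0.05], [-1, -0.1, -4, 0, -0.05]]]'

```text
time_s: 16.05
tcp_pos: [0.4862, -0.0932, 0.2087]
eef_rot: [179.9, -0.0, -88.8]
contact_force: [0.2, -0.3, -3.9]
gripper_width: 0.0538
gripper_force: 29.9
```

jog_arm --deltas '[[[-1, 0, -4, 0, -0.05], [-1, 0, -4, 0, 0], [-1, 0, -4, 0, 0], [-1, 0, -3.5, 0, 0], [-1, 0, -2, 0, 0], [-1, 0, -1, 0, 0], [-1, 0, -0.5, 0, 0], [-1, 0, 0, 0, 0]]]'

```text
time_s: 17.05
tcp_pos: [0.4872, -0.2812, 0.2096]
eef_rot: [180.0, 0.0, -91.6]
contact_force: [-1.0, 0.3, -3.3]
gripper_width: 0.0541
gripper_force: 29.9
```

jog_arm --deltas '[[[-1, 0, 0, -2, 0], [-1, 0, 0, -3, 0], [-1, 0, 0, -3, 0], [-1, 0, 0, -2.5, 0], [-1, 0, 0, -2, 0], [-1, 0, 0, -1, 0], [-1, 0, 0, -0.6, 0], [-1, 0, 0, -0.3, 0]]]'

```text
time_s: 18.05
tcp_pos: [0.4878, -0.2814, 0.0662]
eef_rot: [-180.0, -0.0, -91.6]
contact_force: [0.0, -0.2, -3.6]
gripper_width: 0.0535
gripper_force: 29.9
```

jog_arm --deltas '[[[-1, 0, 0, -0.2, 0], [-1, 0, 0, -0.1, 0], [-1, 0, 0, -0.1, 0], [-1, 0, 0, 0, 0]]]'

```text
time_s: 18.55
tcp_pos: [0.4874, -0.2815, 0.062]
eef_rot: [-180.0, -0.0, -91.6]
contact_force: [-0.4, -0.1, -3.2]
gripper_width: 0.0538
gripper_force: 29.9
```

jog_arm --deltas '[[[-1, 0, 0, -0.1, 0], [-1, 0, 0, 0, 0]]]'

```text
time_s: 18.8
tcp_pos: [0.4874, -0.2816, 0.0619]
eef_rot: [-180.0, -0.0, -91.6]
contact_force: [-3.4, 1.9, 5.9]
gripper_width: 0.0538
gripper_force: 29.9
```

jog_arm --deltas '[[[0.4, 0, 0, 0, 0], [0.55, 0, 0, 0, 0], [0.7, 0, 0, 0, 0], [1, 0, 0, 0, 0], [1, 0, 0, 0, 0], [1, 0, 0, 1, 0], [1, 0, 0, 2.5, 0], [1, 0, 0, 4, 0]]]'

```text
time_s: 19.8
tcp_pos: [0.4866, -0.2812, 0.1362]
eef_rot: [179.9, 0.0, -91.6]
contact_force: [0.2, -0.5, -0.2]
gripper_width: 0.0874
gripper_force: 0.0
```

jog_arm --deltas '[[[1, 0, 0, 4, 0], [1, 0, 2, 3.3, 0], [1, 0, 4, 0, -0.02], [1, 0.1, 5, 0, -0.02], [1, 0.1, 5, 0, -0.02], [1, 0, 5, 0, -0.02], [1, 0, 5, 0, -0.02], [1, 0, 5, 0, -0.02]]]'

```text
time_s: 20.8
tcp_pos: [0.4892, 0.0302, 0.2099]
eef_rot: [-179.9, 0.0, -98.5]
contact_force: [0.1, -0.5, -0.7]
gripper_width: 0.0875
gripper_force: 0.0
```

jog_arm --deltas '[[[1, 0, 5, 0, -0.03], [1, 0, 5, 0, -0.03], [1, 0, 5, 0, -0.03], [1, 0, 5, 0, -0.03], [1, 0, 3, 0, -0.03], [1, 0, 1.5, 0, 0], [1, 0, 0.5, 0, 0], [1, 0, 0, 0, 0]]]'

```text
time_s: 21.8
tcp_pos: [0.4893, 0.278, 0.209]
eef_rot: [180.0, -0.0, -107.1]
contact_force: [0.4, -0.4, -0.6]
gripper_width: 0.0878
gripper_force: 0.0
```

jog_arm --deltas '[[[1, 0, 0, -3, 0], [1, 0, 0, -3.5, 0], [1, 0, 0, -3.3, 0], [1, 0, 0, -2, 0], [1, 0, 0, -1, 0], [1, 0, 0, -0.4, 0], [1, 0, 0, 0, 0]]]'

```text
time_s: 22.68
tcp_pos: [0.4897, 0.2786, 0.0774]
eef_rot: [-180.0, 0.0, -107.1]
contact_force: [-0.1, -0.1, 0.5]
gripper_width: 0.0876
gripper_force: 0.0
```

jog_arm --deltas '[[[0.5, 0, 0, 0, 0], [0.4, 0, 0, 0, 0], [0.25, 0, 0, 0, 0], [0.1, 0, 0, 0, 0], [-1, 0, 0, 0, 0], [-1, 0, 0, 0, 0], [-1, 0, 0, 0, 0], [-1, 0, 0, 0, 0]]]' --force 20

```text
time_s: 23.68
tcp_pos: [0.4892, 0.2787, 0.077]
eef_rot: [180.0, 0.0, -107.1]
contact_force: [-5.1, 1.4, 5.1]
gripper_width: 0.0571
gripper_force: 19.4
```

jog_arm --deltas '[[[-1, 0, 0, 0, 0], [-1, 0, 0, 0, 0], [-1, 0, 0, 0, 0]]]' --force 32

```text
time_s: 24.05
tcp_pos: [0.4891, 0.2787, 0.077]
eef_rot: [180.0, 0.0, -107.1]
contact_force: [-4.8, 1.5, 6.1]
gripper_width: 0.0571
gripper_force: 31.0
```

The width of 57.1 mm against 56 mm means the pads are about 3° off the flats. I'll reopen a little, turn and regrip.

jog_arm --deltas '[[[0.5, 0, 0, 0, 0], [0.5, 0, 0, 0, 0], [0.5, 0, 0, 0, 0.05], [0.4, 0, 0, 0, 0], [-1, 0, 0, 0, 0], [-1, 0, 0, 0, 0], [-1, 0, 0, 0, 0], [-1, 0, 0, 0, 0]]]' --force 20

```text
time_s: 25.05
tcp_pos: [0.4891, 0.2784, 0.0767]
eef_rot: [180.0, -0.0, -104.2]
contact_force: [-2.6, 0.1, 0.6]
gripper_width: 0.0582
gripper_force: 19.0
```

Wider, so the turn was the wrong way. Going the other way.

jog_arm --deltas '[[[0.5, 0, 0, 0, 0], [0.5, 0, 0, 0, 0], [0.5, 0, 0, 0, -0.1], [0.4, 0, 0, 0, 0], [-1, 0, 0, 0, 0], [-1, 0, 0, 0, 0], [-1, 0, 0, 0, 0], [-1, 0, 0, 0, 0]]]' --force 20

```text
time_s: 26.05
tcp_pos: [0.4893, 0.2787, 0.077]
eef_rot: [-180.0, 0.0, -109.9]
contact_force: [-2.8, 0.7, 2.3]
gripper_width: 0.0561
gripper_force: 19.7
```

The opening is 56.1 mm, so the pads are flush. Lift and carry.

jog_arm --deltas '[[[-1, 0, 0, 0.3, 0], [-1, 0, 0, 1, 0], [-1, 0, 0, 2, 0], [-1, 0, 0, 3.5, 0], [-1, 0, 0, 3.5, 0], [-1, 0, 0, 2, 0], [-1, 0, 0, 1, 0], [-1, 0, 0, 0, 0]]]' --force 30

```text
time_s: 27.05
tcp_pos: [0.4893, 0.2786, 0.2101]
eef_rot: [-180.0, 0.0, -110.0]
contact_force: [0.1, -0.8, -5.0]
gripper_width: 0.056
gripper_force: 29.6
```

jog_arm --deltas '[[[-1, 0, -1.5, 0, 0], [-1, 0, -3, 0, 0.04], [-1, 0, -4, 0, 0.04], [-1, 0, -4, 0, 0.04], [-1, 0, -4, 0, 0.04], [-1, 0, -4, 0, 0.04], [-1, 0, -4, 0, 0.04], [-1, 0, -4, 0, 0.04]]]'

```text
time_s: 28.05
tcp_pos: [0.4882, -0.0084, 0.2089]
eef_rot: [179.9, -0.0, -93.8]
contact_force: [-0.3, -0.2, -4.3]
gripper_width: 0.0558
gripper_force: 29.6
```

jog_arm --deltas '[[[-1, 0, -4, 0, 0.04], [-1, 0, -4, 0, 0], [-1, 0, -4, 0, 0], [-1, 0, -3.5, 0, 0], [-1, 0, -2, 0, 0], [-1, 0, -1, 0, 0], [-1, 0, -0.4, 0, 0], [-1, 0, 0, 0, 0]]]'

```text
time_s: 29.05
tcp_pos: [0.4892, -0.1952, 0.2096]
eef_rot: [180.0, 0.0, -91.6]
contact_force: [0.9, 1.2, -4.3]
gripper_width: 0.0559
gripper_force: 29.6
```

jog_arm --deltas '[[[-1, 0, 0, -2, 0], [-1, 0, 0, -3, 0], [-1, 0, 0, -3, 0], [-1, 0, 0, -2.5, 0], [-1, 0, 0, -1.8, 0], [-1, 0, 0, -1, 0], [-1, 0, 0, -0.4, 0], [-1, 0, 0, -0.2, 0]]]'

```text
time_s: 30.05
tcp_pos: [0.4899, -0.1953, 0.0713]
eef_rot: [-179.9, -0.0, -91.6]
contact_force: [0.1, 0.1, -4.6]
gripper_width: 0.0561
gripper_force: 29.6
```

jog_arm --deltas '[[[-1, 0, 0, -0.2, 0], [-1, 0, 0, -0.1, 0], [-1, 0, 0, -0.1, 0], [-1, 0, 0, 0, 0]]]'

```text
time_s: 30.55
tcp_pos: [0.4895, -0.1955, 0.067]
eef_rot: [-180.0, -0.0, -91.6]
contact_force: [-0.9, -0.4, -3.7]
gripper_width: 0.0558
gripper_force: 29.6
```

jog_arm --deltas '[[[-1, 0, 0, -0.1, 0], [-1, 0, 0, 0, 0]]]'

```text
time_s: 30.8
tcp_pos: [0.4895, -0.1956, 0.0669]
eef_rot: [-180.0, -0.0, -91.6]
contact_force: [-3.3, 1.0, 6.2]
gripper_width: 0.0563
gripper_force: 29.7
```

jog_arm --deltas '[[[0.4, 0, 0, 0, 0], [0.55, 0, 0, 0, 0], [0.7, 0, 0, 0, 0], [1, 0, 0, 0, 0], [1, 0, 0, 0, 0], [1, 0, 0, 1, 0], [1, 0, 0, 2.5, 0], [1, 0, 0, 4, 0]]]'

```text
time_s: 31.8
tcp_pos: [0.4885, -0.1954, 0.1413]
eef_rot: [179.9, 0.0, -91.6]
contact_force: [1.1, -0.3, 0.5]
gripper_width: 0.0874
gripper_force: 0.0
```

jog_arm --deltas '[[[1, 0, 0, 4, 0], [1, 0, 2, 2.7, 0], [1, 0, 4, 0, 0.01], [1, -0.1, 5, 0, 0.01], [1, -0.1, 5, 0, 0.01], [1, -0.1, 5, 0, 0.01], [1, -0.1, 5, 0, 0.01], [1, -0.1, 5, 0, 0.01]]]'

```text
time_s: 32.8
tcp_pos: [0.4841, 0.1162, 0.2089]
eef_rot: [-179.9, 0.0, -88.1]
contact_force: [1.5, -0.5, -0.2]
gripper_width: 0.0872
gripper_force: 0.0
```

jog_arm --deltas '[[[1, -0.1, 5, 0, 0.01], [1, -0.1, 5, 0, 0.01], [1, -0.1, 5, 0, 0.01], [1, 0, 5, 0, 0.01], [1, 0, 3, 0, 0.01], [1, 0, 1.5, 0, 0], [1, 0, 0.5, 0, 0], [1, 0, 0, 0, 0]]]'

```text
time_s: 33.8
tcp_pos: [0.4814, 0.3638, 0.2079]
eef_rot: [180.0, -0.0, -85.3]
contact_force: [0.4, 0.4, -0.2]
gripper_width: 0.0876
gripper_force: 0.0
```

```bash
python3 - <<'E'
from h import *
t=r.capture('top'); s=r.capture('scene'); print(r.get_state()['tcp_pos'])
k=lambda i,u,v,w,h:cv2.resize(i[v:v+h,u:u+w],(600,300),interpolation=cv2.INTER_CUBIC)
cv2.imwrite('pics/c.png',np.vstack([k(t,100,170,100,50),k(s,310,150,100,50)])); cv2.imwrite('pics/d.png',k(s,110,140,140,70))
E
```

```text
[0.48146057 0.36356122 0.20812525]
```

View pics/c.png

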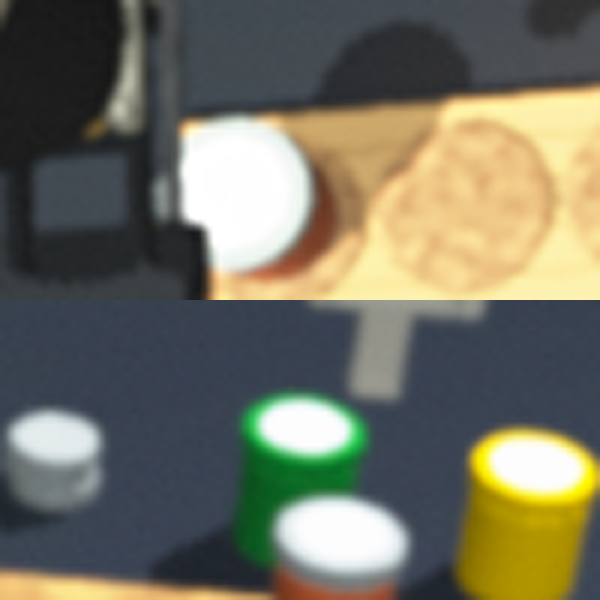

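View pics/d.png

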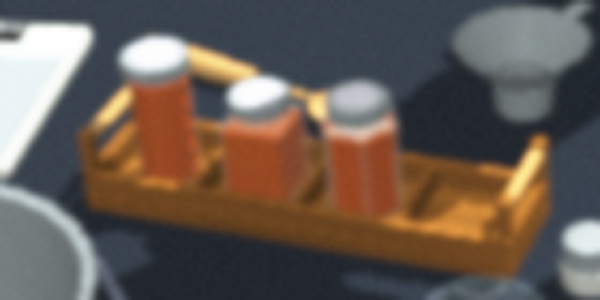

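The three placed jars stand upright in order (crop x≈157, 262, 362). For the squat jar I need to check the finger projection and the clearance to the green and yellow jars.

```bash
python3 - <<'E'
from h import *
f=lambda p:((proj('scene',np.array(p))-[310,150])*6+[3,303])
print('finger',f((.4814+.055,.3635,.189)),'lid',f((.4815,.364,.098)))
t=cv2.imread('pics/top0.png'); hsv=cv2.cvtColor(t,cv2.COLOR_BGR2HSV)
for n,p in dict(green=(150,253),yellow=(102,250),black=(149,139)).items(): print(n,onplane('top',*p,.076))
E
```

```text
finger [[353.13236178 441.95756594]] lid [[337.42193996 535.03951686]]
green [0.34928991 0.3335624  0.076     ]
yellow [0.35669967 0.46033817 0.076     ]
black [0.65796579 0.34939237 0.076     ]
```

```bash
python3 - <<'E'
from h import *
g=lambda p,o:((proj('scene',np.array(p))-o)*6+[3,303]).round()[0]
a=np.radians(4.7)
for T,o in (((.4814,.3635,.208),[310,150]),((.498,.11,.2197),[240,140])):
  for d in (.045,.065,-.045,-.065): print(d,g((T[0]+d*np.cos(a),T[1]+d*np.sin(a),T[2]-.019),o))
E
```

```text
0.045 [362. 432.]
0.065 [363. 454.]
-0.045 [358. 337.]
-0.065 [357. 318.]
0.045 [261. 420.]
0.065 [256. 441.]
-0.045 [282. 330.]
-0.065 [287. 312.]
```

jog_arm --deltas '[[[1, 0, -0.2, -3, 0], [1, 0, 0, -3.5, 0], [1, 0, 0, -3.5, 0], [1, 0, 0, -2, 0], [1, 0, 0, -1.2, 0], [1, 0, 0, -0.8, 0], [1, 0, 0, 0, 0]]]'

```text
time_s: 34.78
tcp_pos: [0.4815, 0.3624, 0.0679]
eef_rot: [180.0, -0.0, -85.3]
contact_force: [0.6, 1.1, 0.1]
gripper_width: 0.0877
gripper_force: 0.0
```

jog_arm --deltas '[[[0.7, 0, 0, 0, 0], [0.6, 0, 0, 0, 0], [0.5, 0, 0, 0, 0], [0.3, 0, 0, 0, 0], [-1, 0, 0, 0, 0], [-1, 0, 0, 0, 0], [-1, 0, 0, 0, 0], [-1, 0, 0, 0, 0]]]' --force 20

```text
time_s: 35.78
tcp_pos: [0.4812, 0.3627, 0.0682]
eef_rot: [-180.0, 0.0, -85.3]
contact_force: [-4.2, 0.2, 5.5]
gripper_width: 0.0654
gripper_force: 20.0
```

jog_arm --deltas '[[[-1, 0, 0, 0.3, 0], [-1, 0, 0, 1, 0], [-1, 0, 0, 2, 0], [-1, 0, 0, 3.5, 0], [-1, 0, 0, 3.5, 0], [-1, 0, 0, 2.7, 0], [-1, 0, 0, 1, 0], [-1, 0, 0, 0, 0]]]' --force 32

```text
time_s: 36.78
tcp_pos: [0.4813, 0.3626, 0.2079]
eef_rot: [-180.0, 0.0, -85.3]
contact_force: [-0.9, -0.2, -3.3]
gripper_width: 0.0651
gripper_force: 32.0
```

jog_arm --deltas '[[[-1, 0, -1.5, 0, 0], [-1, 0.1, -3, 0, -0.02], [-1, 0.1, -4, 0, -0.02], [-1, 0.1, -4, 0, -0.02], [-1, 0.2, -4, 0, -0.02], [-1, 0.2, -4, 0, -0.02], [-1, 0.2, -4, 0, -0.01], [-1, 0.1, -4, 0, 0]]]'

```text
time_s: 37.78
tcp_pos: [0.4902, 0.0747, 0.2072]
eef_rot: [179.9, -0.0, -91.7]
contact_force: [-0.3, -0.3, -3.3]
gripper_width: 0.065
gripper_force: 32.0
```

jog_arm --deltas '[[[-1, 0, -4, 0, 0], [-1, 0, -4, 0, 0], [-1, 0, -4, 0, 0], [-1, 0, -3.5, 0, 0], [-1, 0, -2, -1, 0], [-1, 0, -0.8, -3, 0], [-1, 0, -0.4, -3, 0], [-1, 0, 0, -1.3, 0]]]'

```text
time_s: 38.78
tcp_pos: [0.4889, -0.1107, 0.1229]
eef_rot: [179.8, -0.0, -91.7]
contact_force: [0.4, -0.0, -2.7]
gripper_width: 0.0655
gripper_force: 32.0
```

jog_arm --deltas '[[[-1, 0, 0, 0, 0], [-1, 0, 0, 0, 0]]]'

```text
time_s: 39.02
tcp_pos: [0.492, -0.1094, 0.1259]
eef_rot: [-179.9, -0.0, -91.6]
contact_force: [-1.0, -0.1, -2.8]
gripper_width: 0.0649
gripper_force: 32.0
```

```bash
python3 - <<'E'
from h import *
s=r.capture('scene'); st=r.get_state(); T=st['tcp_pos']; print(T,st['eef_rot'],st['contact_force'])
hsv=cv2.cvtColor(s,cv2.COLOR_BGR2HSV); u,v,w,h=190,130,80,80
I=cv2.resize(s[v:v+h,u:u+w],(600,600),interpolation=cv2.INTER_CUBIC)
b=T[2]-.046
th=np.linspace(0,2*np.pi,40)
for P in [(T[0]+.032*np.cos(x),T[1]+.032*np.sin(x),b) for x in th]:
    q=(proj('scene',np.array(P))[0]-[u,v]+.5)*7.5; cv2.circle(I,(int(q[0]),int(q[1])),2,(255,255,0),-1)
c=np.array([.4919,-.1095])
for dx in(-.04,.04):
  for dy in(-.04,.04):
    q=(proj('scene',np.array((c[0]+dx,c[1]+dy,.034)))[0]-[u,v]+.5)*7.5; cv2.circle(I,(int(q[0]),int(q[1])),4,(0,255,0),-1)
cv2.imwrite('pics/e.png',I)
E
```

```text
[ 0.49211904 -0.1092846   0.12602469] [-1.79887658e+02  4.67102105e-03 -9.15786905e+01] [ 0.44593532 -0.24273379 -3.76989346]
```

View pics/e.png

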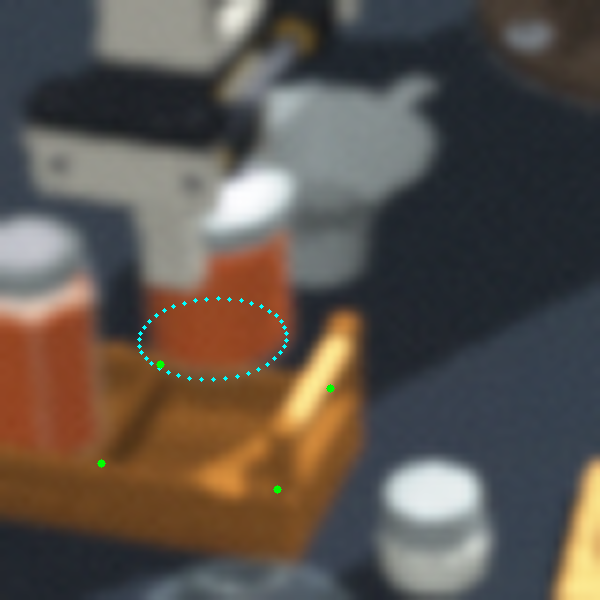

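The squat jar hangs over the left cell. Its sides at crop x≈145–294 match the predicted 138–288 within about 2 mm. Lowering slowly while watching the force at rail height.

jog_arm --deltas '[[[-1, 0, 0, -1.5, 0], [-1, 0, 0, -1.5, 0], [-1, 0, 0, -0.8, 0], [-1, 0, 0, -0.6, 0], [-1, 0, 0, -0.3, 0], [-1, 0, 0, -0.3, 0], [-1, 0, 0, 0, 0]]]'

```text
time_s: 39.95
tcp_pos: [0.4913, -0.1095, 0.0748]
eef_rot: [180.0, -0.0, -91.6]
contact_force: [0.6, -1.0, -4.2]
gripper_width: 0.065
gripper_force: 32.0
```

jog_arm --deltas '[[[-1, 0, 0, -0.5, 0], [-1, 0, 0, -0.4, 0], [-1, 0, 0, -0.3, 0], [-1, 0, 0, -0.2, 0], [-1, 0, 0, -0.1, 0], [-1, 0, 0, -0.1, 0], [-1, 0, 0, 0, 0]]]'

```text
time_s: 40.83
tcp_pos: [0.4913, -0.1094, 0.0589]
eef_rot: [180.0, -0.0, -91.6]
contact_force: [-0.5, 0.5, -3.5]
gripper_width: 0.0652
gripper_force: 32.0
```

jog_arm --deltas '[[[-1, 0, 0, -0.1, 0], [-1, 0, 0, 0, 0]]]'

```text
time_s: 41.08
tcp_pos: [0.4915, -0.1094, 0.0582]
eef_rot: [-180.0, -0.0, -91.6]
contact_force: [-1.4, 0.2, 1.1]
gripper_width: 0.0649
gripper_force: 32.0
```

Touching the floor. A hair further down, then release and retreat.

jog_arm --deltas '[[[-1, 0, 0, -0.05, 0], [-1, 0, 0, 0, 0], [0.55, 0, 0, 0, 0], [0.7, 0, 0, 0, 0], [0.85, 0, 0, 0, 0], [1, 0, 0, 0, 0], [1, 0, 0, 0, 0], [1, 0, 0, 0.5, 0]]]'

```text
time_s: 42.08
tcp_pos: [0.4911, -0.1095, 0.0622]
eef_rot: [180.0, -0.0, -91.6]
contact_force: [-0.5, -0.5, -0.0]
gripper_width: 0.0873
gripper_force: 0.0
```

jog_arm --deltas '[[[1, 0, 0, 2, 0], [1, 0, 0, 3, 0], [1, 0, 0, 4, 0], [1, 0, 0, 4, 0], [1, 0, 0, 2, 0], [1, 0, 4, 0, 0], [1, 0, 5, 0, 0], [1, 0, 5, 0, 0]]]'

```text
time_s: 43.08
tcp_pos: [0.4912, 0.0318, 0.213]
eef_rot: [-180.0, 0.0, -91.6]
contact_force: [0.9, -0.5, 0.0]
gripper_width: 0.0877
gripper_force: 0.0
```

jog_arm --deltas '[[[1, 0, 5, 0, 0], [1, 0, 5, 0, 0], [1, 0, 4, 0, 0], [1, 0, 0, 0, 0], [1, 0, 0, 0, 0]]]'

```text
time_s: 43.7
tcp_pos: [0.4911, 0.1705, 0.2124]
eef_rot: [180.0, -0.0, -91.6]
contact_force: [-0.9, -0.2, -0.1]
gripper_width: 0.0876
gripper_force: 0.0
```

```bash
python3 - <<'E'
from h import *
t=r.capture('top'); s=r.capture('scene')
k=lambda i,u,v,w,h:cv2.resize(i[v:v+h,u:u+w],(600,300),interpolation=cv2.INTER_CUBIC)
cv2.imwrite('pics/f.png',np.vstack([k(t,290,170,160,80),k(s,110,140,140,70)]))
E
```

```text
(no output)
```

View pics/f.png

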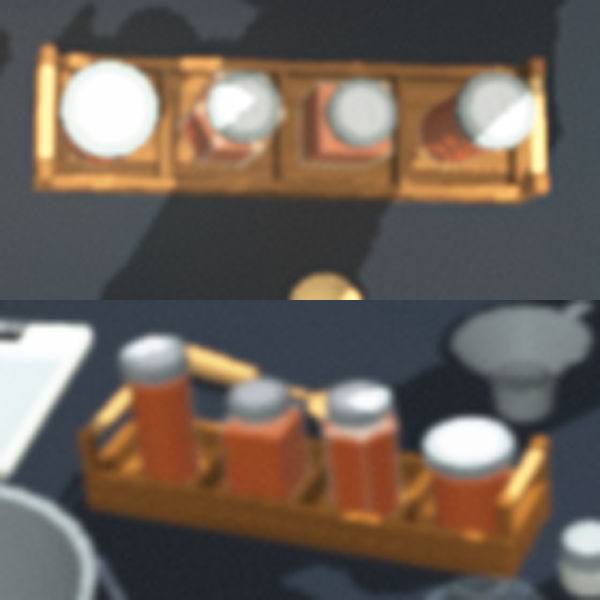

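All four jars stand upright on their cell floors. From the left in the top view they are squat (110), hex (240), square (360) and tall (495), the same order as on the mats.

```bash
python3 -c "
from plant import r
print(r.close_job())"
```

```text
the job is handed in; nothing more can be done
None
```

The four jars now stand upright in the rack in their filling order, left to right squat, hex, square, tall, each set down gently, and the job was handed in at about 44 s.

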